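# Load the drill jig

## Robot

A 6-joint arm with a two-finger parallel gripper is mounted at the origin on a cart in front of the work surface, level with it; the furniture and walls round the work are solid. World frame = base frame: x ahead of the robot, y to its left, z up, the work surface at z = 0. Lengths are in m, angles in rad, forces in N, time in s.
With the tool pointing down it reaches from about 0.3 to 0.775 m from the base axis. Payload 14.6 kg.
Tool frame: the origin (TCP) lies between the finger pads; the fingertips stand 25 mm ahead of it and the grasp point (between the pads) lies 6 mm ahead of it (robot.tip_reach is the distance from the TCP to the fingertips, in m); z points along the fingers, y is the direction in which the jaws open and shut (so a half turn about z gives the same grasp; the last joint's range is limited). The gripper opens to 85 mm and grips with 20 to 120 N. Pads are 22 mm wide; open, the fingers measure 114 mm over their backs; the gripper's body (76 mm by 85 mm) begins 54 mm behind the grasp point. The pads swing forward as they close: fully open they stand 13 mm farther back than shut.
Start: joints at [-1.177, 0.3, 1.521, -0, 1.321, -0.067], TCP at [0.245, -0.493, 0.256] pointing down, gripper open.
Joint ranges: [-3.03, 3.03], [-0.79, 2.21], [0.23, 2.52], [-1.04, 4.18], [0, 3.07], [-2.55, 2.55]. Speed limits (rad/s): [2.22, 2.22, 2.57, 3.14, 3.14, 3.14].

## Interface

Orientations are given as a rotation vector (axis times angle).
In Python, from workcell import robot, cams gives the robot as it stands.
- The arm moves only by the tool play_rows, never from a script. Its argument "series" is one flat list of numbers, 7 for each row, row after row: the gripper command: -1 is fully open, 1 is shut, values between are in proportion, then the shift along the tool's x, y, z in mm, then the turn, a rotation vector about the tool's x, y, z in degrees. In form: [hand, dx, dy, dz, ax, ay, az, hand, dx, dy, dz, ax, ay, az, ...]. A call has 1 to 8 rows; each row shifts and turns the commanded pose from where the row before left it, along the tool's axes as they then stand; what a row does not reach is not made up. A row lasts 1/10 s, in which the tool goes at most 50 mm and 8.59 degrees, less where a joint would pass 70% of its speed; a pose out of reach is approached as far as the arm can. A call with a gripper value outside its range is refused whole. The fingers move at their own pace and stop on an object; "grip_force" is the grip in N (left out, the last holds). Time passes only in rows, so rows that do not move let the fingers close. It gives the time, the measured TCP pose, the force and the opening at its end, in the units of the state.
- robot.get_obs(): the state, without advancing time (a new reading comes with each control period).
- cams.read_camera(name): name is "scene" or "top"; returns a dict with "img" (480x640x3 uint8, blue, green, red), "vertical_fov" (degrees; the focal length in pixels is half the picture's height over the tangent of half this angle, whatever the lens; pixels are square), "cx", "cy" (the principal point, pixels), "distortion" ([k1, k2, p1, p2, k3] as OpenCV has them; the pictures are not rectified), "pose" (4x4, takes a point from camera to world coordinates). Camera axes: x right, y down, z forward; pixel columns grow to the right and rows downward; lengths in m; the calibration is good to about 2 mm. A picture is of the moment at which its call begins. There is no depth.
- robot.hand_in(): hands the job in, once; it reports no verdict.
The state is a dict: "clock": time; "joints": joint angles; "qd": joint speeds; "tau": joint torques, N m; "position": TCP position; "tcp_rot": TCP orientation; "ft_force": force on the tool from outside, world axes, zero at the start; "ft_torque": the same for the moment, N m; "finger_gap": finger opening in m.
Only numpy, scipy, OpenCV 4.12 (cv2) and the standard library are available. Lean on these libraries where they do the work, as an engineer would, in place of code of your own. Each camera call takes 0.05 s, during which the arm holds its last target. There are 200 camera calls.

## Task

Load the drill jig: push the pine blank along the fence and under the bush plate until its end butts squarely against the end stop, then push the cam lever round until the cam clamps the blank tight against the fence. Only push with the fingers: the blank stays flat on the jig board throughout, never lifted or tipped, and the tape measure, bit box and offcut behind the jig stay where they are.

Things in the scene. Friction and masses are not known exactly. Their poses are not given: they have to be found in the camera images.
- drill_jig: Drill jig, fixed to the cabinet top: 12 mm grey board, x -140..85, y -225..240 mm. Origin on the cabinet top (z 0) under the board; z up, +y the way the blank is fed, +x away from the robot at yaw 0. On the board, 25 mm tall: fence, end stop and near post, which carry the bush plate. Loaded, the blank's centre is at x 20, y 130 mm in this frame, its length along y.
- fence_face (a point): On the guiding face of the dark wooden fence, at the board's top (z 12 mm): jig x = 50, y = -10 mm; axes as the jig. The face looks to -x and runs along y from -219 to 231 mm; the fence is 25 mm thick and its top is 25 mm above the board. The blank's long side slides along this face.
- stop_face (a point): Middle of the dark wooden end stop's face, at the board's top (z 12 mm): jig x = 20, y = 205 mm; axes as the jig. The face looks to -y; the stop spans x -12..50, y 205..230 mm and is 25 mm tall.
- bush_plate (a point): Middle of the bush plate's underside, 25 mm above the board (z 37 mm): jig x = 17, y = 110 mm; axes as the jig. Aluminium bridge 115 mm along x, 50 mm along y (85..135), top at z 47, two steel bushes on it to z 53. The channel under it is 66 mm wide, from the fence face to the near post (x -40..-16), and leaves 3 mm headroom; the loaded blank sticks out 30 mm on the feed side.
- blank: Pine blank, a flat bar 60 x 150 x 22 mm, about 0.12 kg, lying loose on the jig board before the bush plate. Origin: centre of its underside; y along its 150 mm length, z up.
- blank_centre (a point): Centre of the pine blank, half-way up; axes as the blank: y along its length, z up.
- cam_lever (a joint): Turn of the cam lever about its upright pivot, rad, growing anticlockwise from above. At 0 the cam is open and the lever points 140 degrees anticlockwise from jig +x; it starts at 0 to 0.3. The cam meets a blank that lies against the fence at about 1.4 and is tight from about 1.5; end of travel 1.75. It stays where it is left; about 2 N at the grip turn it, up to 15 N when tight.
- cam_pivot (a point): Axis of the cam lever, at the height of the grip's middle (z 34.5 mm); fixed in the jig at x = -31, y = 170 mm. The steel cam under it is 32 mm across, 6 mm off centre.
- lever_grip (a point): Point on the middle line of the lever's black round grip, 80 mm from the pivot; the grip is 17 mm thick, spans 34 to 100 mm from the pivot, and z 26 to 43 mm. It moves with the lever.
- tape_measure: Black and orange tape measure 71 x 87 x 36 mm on the cabinet top behind the jig's fence; not to be disturbed. Origin: centre of its underside.
- bit_box: Green bit box 51 x 76 x 50 mm behind the jig's fence; not to be disturbed. Origin: centre of its underside.
- offcut: Wooden offcut 50 x 160 x 38 mm behind the jig's fence; not to be disturbed. Origin: centre of its underside.

How it is judged:
By the outcome, as a careful person would: the job done as asked, in the order asked, and still so for the second after the job is handed in, with the robot touching nothing.
It also fails if it takes over 64 s, if anything falls off the work surface, if the arm or the gripper's body presses on something with over 40 N, if the wrist force passes 120 N, or if a joint passes its speed limit or range.

## Working session

There is one attempt and no reset: what is moved stays moved. The work goes in short steps, Python scripts to look and compute and a tool call to move; the robot and the scene stay as the last step left them, time stands still between calls to the robot, and variables do not carry over. Pictures are saved under pics/ and viewed, about 8 in all and at most 12, crops included, and the job is handed in when it is done.

Besides the shell and the picture viewer there is one more tool, called after "Emit:" as name(argument=value, ...), one argument or row to a line, values as JSON. play_rows: Moves the arm, as the interface text tells. Its arguments: {"type":"object","properties":{"series":{"type":"array","items":{"type":"number"}},"grip_force":{"type":"number"}},"required":["series"]}

```bash
mkdir -p pics; ls
cat > h.py <<'E'
import numpy as np, cv2
from workcell import robot, cams
def cam(n):
    c=cams.read_camera(n); h=c["img"].shape[0]
    f=h/2/np.tan(np.radians(c["vertical_fov"])/2)
    c["K"]=np.array([[f,0,c["cx"]],[0,f,c["cy"]],[0,0,1.]]); c["D"]=np.array(c["distortion"],float); c["pose"]=np.array(c["pose"]); return c
def ray(c,px,z):
    p=cv2.undistortPoints(np.array(px,float).reshape(-1,1,2),c["K"],c["D"]).reshape(-1,2)
    d=np.c_[p,np.ones(len(p))]@c["pose"][:3,:3].T; o=c["pose"][:3,3]
    return o+d*((z-o[2])/d[:,2])[:,None]
def proj(c,P):
    T=np.linalg.inv(c["pose"]); return cv2.projectPoints(np.array(P,float).reshape(-1,1,3),cv2.Rodrigues(T[:3,:3])[0],T[:3,3],c["K"],c["D"])[0].reshape(-1,2)
E
python3 - <<'E'
from h import *
for n in("top","scene"):
    c=cam(n); cv2.imwrite(f"pics/{n}0.png",c["img"]); print(n,c["pose"].round(3).tolist(),c["K"][0,0],c["D"])
print(robot.get_obs())
E
```

```text
pics
top [[0.003, -0.994, 0.11, 0.516], [-1.0, -0.003, 0.001, 0.01], [-0.001, -0.11, -0.994, 0.953], [0.0, 0.0, 0.0, 1.0]] 454.86990443903386 [0.03600979 0.         0.         0.         0.        ]
scene [[-0.879, -0.235, 0.416, 0.182], [-0.477, 0.417, -0.773, 0.844], [0.008, -0.878, -0.479, 0.577], [0.0, 0.0, 0.0, 1.0]] 575.401366870846 [-0.04829635  0.          0.          0.          0.        ]
{'clock': 0.1, 'joints': array([-1.17656186e+00,  3.00428003e-01,  1.52154324e+00,  9.54874617e-06,
        1.32068084e+00, -6.66110017e-02]), 'qd': array([-0.0007575 , -0.00265955, -0.00137021,  0.00027964,  0.00091762,
        0.00086034]), 'tau': array([-3.30037656e-04, -5.44380534e+01, -3.62376630e+01, -1.33827684e-04,
        2.98973275e-03,  1.54966028e-05]), 'position': array([ 0.24450964, -0.49245183,  0.25576094]), 'tcp_rot': array([-3.05754190e+00, -7.17262843e-01,  2.56969234e-04]), 'ft_force': array([ 0.10619208,  0.58585786, -0.03657551]), 'ft_torque': array([ 0.00564607, -0.00546673,  0.04950342]), 'finger_gap': 0.08562543061408687}
```

View pics/top0.png

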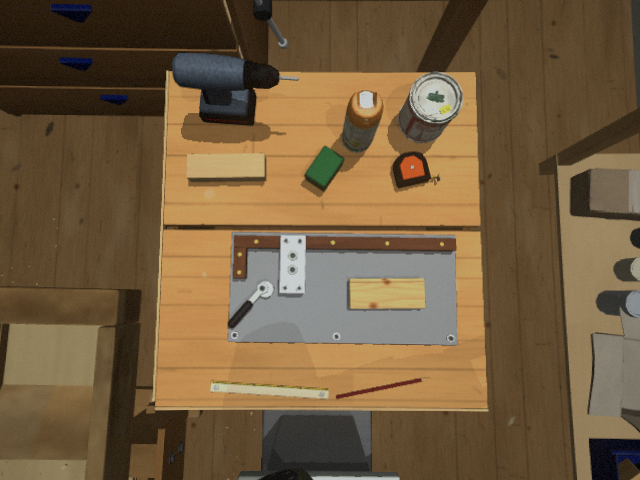

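View pics/scene0.png

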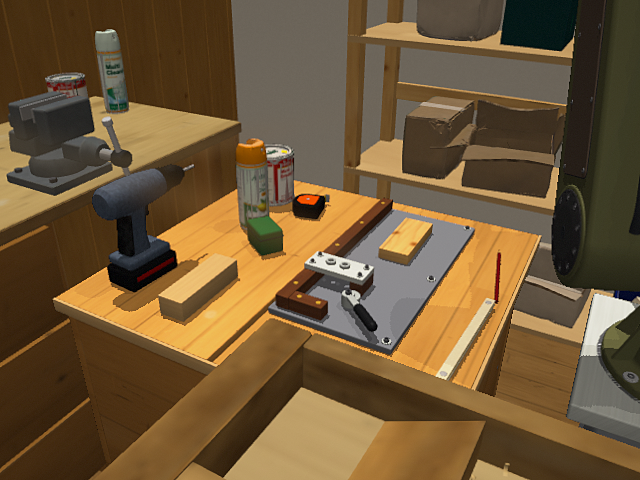

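The top view shows the jig with its yaw near 0. The fence runs along the top (235..455, 243), the stop is at left (240,262), the bush plate at (292,265), the blank at about (387,294), and the lever runs from pivot (265,289) to (233,323). I'll enlarge it to measure.

Run:
```python
import cv2
i=cv2.imread("pics/top0.png")[225:353,222:464]
cv2.imwrite("pics/crop0.png",cv2.resize(i,None,fx=3.3,fy=3.3,interpolation=cv2.INTER_CUBIC))
```

```text
(no output)
```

View pics/crop0.png

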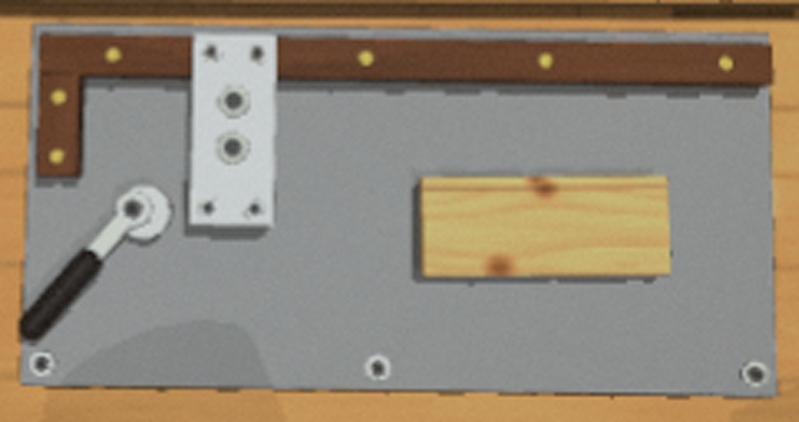

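```bash
cat > m.py <<'E'
from h import *
from scipy.optimize import least_squares
def fit(c,P,uv,x0):
    def T(s): 
        a=s[2]; R=np.array([[np.cos(a),-np.sin(a),0],[np.sin(a),np.cos(a),0],[0,0,1]])
        return np.array(P)/1000@R.T+[s[0],s[1],0]
    r=least_squares(lambda s:(proj(c,T(s))-uv).ravel(),x0,loss="soft_l1"); return r.x,(proj(c,T(r.x))-uv).round(1)
E
python3 - <<'E'
from m import *
c=cam("top")
g=lambda L:(np.array(L)+.5)/3.3-.5+[222,225]
P=[(-140,-225,12),(-140,240,12),(85,240,12),(74.5,135,47),(74.5,85,47),(-40.5,135,47),(-40.5,85,47),(75,231,37),(-12,230,37),(-12,205,37)]
uv=g([(776,396),(21,384),(34,26),(194,36),(277,36),(190,226),(274,227),(40,36),(37,176),(80,176)])
j,r=fit(c,P,uv,[.5,0,0]); print("jig",j,r.tolist())
b,r=fit(c,[(30,75,34),(30,-75,34),(-30,-75,34),(-30,75,34)],g([(421,178),(667,177),(670,275),(421,277)]),[.5,-.1,0]); print("blank",b,r.tolist())
a=j[2];R=np.array([[np.cos(a),-np.sin(a)],[np.sin(a),np.cos(a)]])
print("blank in jig mm",(R.T@(b[:2]-j[:2]))*1000, np.degrees(b[2]-a))
for n,p,z in(("piv",(133,208),.045),("gripend",(32,328),.0345),("gripstart",(93,258),.0345)):
    q=ray(c,g([p]),z)[0]; print(n,q,(R.T@(q[:2]-j[:2]))*1000)
for n,p in dict(piv=(-31,170),loaded=(20,130),fence=(50,-10)).items(): print(n,R@np.array(p)/1000+j[:2])
E
```

```text
jig [ 0.54587555 -0.05556487 -0.00864736] [[1.3, 0.3], [-0.2, 0.9], [-0.4, -0.9], [0.2, -0.3], [0.0, 0.0], [0.2, -0.1], [0.1, -0.1], [-0.2, -0.5], [-0.1, 0.2], [-0.7, 0.3]]
blank [ 0.50675876 -0.13396612  0.00919416] [[-0.3, -0.2], [-0.0, -0.2], [0.1, 0.3], [0.2, 0.0]]
blank in jig mm [-38.43737991 -78.7365745 ] 1.022244012707951
piv [0.51702084 0.1147908  0.045     ] [-30.32674195 170.09978464]
gripend [0.44521153 0.17547035 0.0345    ] [-102.65808193  230.15611387]
gripstart [0.48692254 0.13967723 0.0345    ] [-60.63912078 194.72502406]
piv [0.51634675 0.11469684]
loaded [0.56699895 0.07425732]
fence [ 0.59578721 -0.06599686]
```

Create go.py:
```python
# usage: go.py jigx jigy z yaw_in_jig_deg : remaining world move in tool axes (mm) and turn about tool z
import sys
from h import *
from scipy.spatial.transform import Rotation as Ro
J=np.array([.54588,-.05556]);a=-.00865
R=np.array([[np.cos(a),-np.sin(a)],[np.sin(a),np.cos(a)]])
o=robot.get_obs(); T=Ro.from_rotvec(o["tcp_rot"]).as_matrix()
yaw=np.degrees(np.arctan2(T[1,0],T[0,0]))-np.degrees(a)
print("jig pos",(R.T@(o["position"][:2]-J)*1000).round(1),"z",round(o["position"][2]*1000,1),"jigyaw",yaw.round(2),"tilt",np.degrees(np.arccos(-T[2,2])).round(2),"F",o["ft_force"].round(1),"gap",round(o["finger_gap"],4),"q6",o["joints"][5].round(2),"t",o["clock"],"reach",robot.tip_reach)
if len(sys.argv)>4:
    x,y,z,w=map(float,sys.argv[1:5]); t=np.r_[R@np.array([x,y])/1000+J,z/1000]
    print("tool shift mm",(T.T@(t-o["position"])*1000).round(1),"turn z",round(yaw-w,2))
    Q=Ro.from_euler("z",w+np.degrees(a),degrees=True).as_matrix()@np.diag([1,-1,-1])
    print("full rotvec deg",np.degrees(Ro.from_matrix(T.T@Q).as_rotvec()).round(2),"shift if turned first",(Q.T@(t-o["position"])*1000).round(1))
```

```text
(no output)
```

Emit:
play_rows(
  series=[-0.2, 40, -27, 10, 0, 0, 0, -0.2, 40, -27, 10, 0, 0, 0, -0.2, 40, -27, 10, 0, 0, 0, -0.2, 40, -27, 10, 0, 0, 0, -0.2, 40, -27, 10, 0, 0, 0, -0.2, 40, -27, 10, 0, 0, 0, -0.2, 40, -27, 10, 0, 0, 0, -0.2, 40, -27, 10, 0, 0, 0],
)

```text
clock: 0.95
position: [0.4357, -0.155, 0.176]
tcp_rot: [3.058, 0.717, 0.0]
ft_force: [0.5, -0.2, -0.8]
finger_gap: 0.0513
```

Emit:
play_rows(
  series=[-0.2, 0, 0, 0, 0, 0, 6.7, -0.2, 0, 0, 0, 0, 0, 6.7, -0.2, 0, 0, 0, 0, 0, 6.7, -0.2, 0, 0, 0, 0, 0, 6.7, -0.2, 0, 0, 0, 0, 0, 0, -0.2, 0, 0, 0, 0, 0, 0],
)

```text
clock: 1.55
position: [0.4351, -0.1569, 0.1762]
tcp_rot: [-3.142, 0.006, 0.0]
ft_force: [-0.8, -0.9, -0.5]
finger_gap: 0.0512
```

```bash
python3 go.py -98 -79 41 0
```

```text
jig pos [-109.9 -102.3] z 176.2 jigyaw 0.29 tilt 0.01 F [-0.8 -0.9 -0.5] gap 0.0512 q6 1.15 t 1.55 reach 0.025
tool shift mm [ 12.  -23.2 135.2] turn z 0.29
full rotvec deg [-0.    0.01  0.29] shift if turned first [ 11.9 -23.3 135.2]
```

Emit:
play_rows(
  series=[-0.2, 3, -6, 25, 0, 0, 0.3, -0.2, 3, -6, 25, 0, 0, 0, -0.2, 3, -6, 25, 0, 0, 0, -0.2, 3, -5, 20, 0, 0, 0, -0.2, 0, 0, 20, 0, 0, 0, -0.2, 0, 0, 12, 0, 0, 0, -0.2, 0, 0, 8, 0, 0, 0, -0.2, 0, 0, 0, 0, 0, 0],
)

```text
clock: 2.35
position: [0.4471, -0.134, 0.0408]
tcp_rot: [-3.141, 0.018, 0.002]
ft_force: [0.3, -0.0, 0.2]
finger_gap: 0.0514
```

```bash
python3 go.py 20 -79 41 0; python3 -c "
from h import *
c=cam('scene');cv2.imwrite('pics/s1.png',cv2.resize(c['img'][170:360,260:560],None,fx=2.5,fy=2.5))"
```

```text
jig pos [-98.1 -79.3] z 40.8 jigyaw -0.16 tilt 0.06 F [ 0.3 -0.   0.2] gap 0.0514 q6 1.21 t 2.35 reach 0.025
tool shift mm [118.1  -0.7  -0.3] turn z -0.16
full rotvec deg [-0.02  0.06 -0.16] shift if turned first [118.1  -0.3  -0.2]
```

View pics/s1.png

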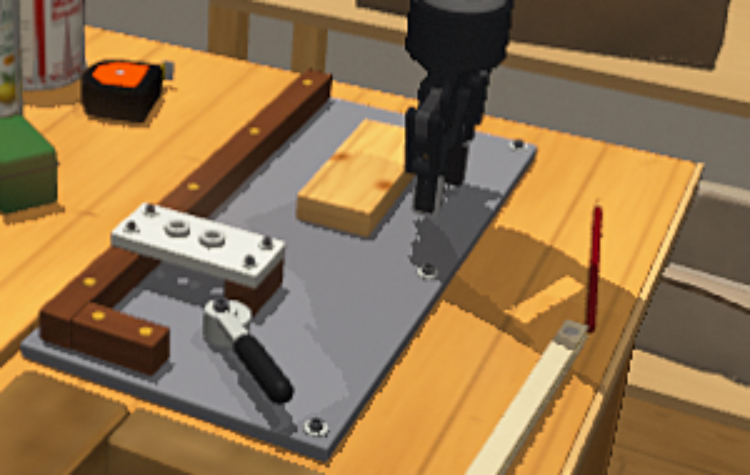

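The fingers stand just beside the blank's near side, at (435,195) in the crop, with the tips low over the board. Next is the push to the fence.

Emit:
play_rows(
  series=[-0.2, 9, 0, 0, 0, 0, 0, -0.2, 9, 0, 0, 0, 0, 0, -0.2, 9, 0, 0, 0, 0, 0, -0.2, 9, 0, 0, 0, 0, 0, -0.2, 9, 0, 0, 0, 0, 0, -0.2, 9, 0, 0, 0, 0, 0, -0.2, 9, 0, 0, 0, 0, 0, -0.2, 7, 0, 0, 0, 0, 0],
)

```text
clock: 3.2
position: [0.5182, -0.1348, 0.0412]
tcp_rot: [3.142, -0.019, 0.0]
ft_force: [-2.1, -0.3, 0.3]
finger_gap: 0.0511
```

Emit:
play_rows(
  series=[-0.2, 2, 0, 0, 0, 0, 0, -0.2, 2, 0, 0, 0, 0, 0, -0.2, 1, 0, 0, 0, 0, 0, -0.2, 1, 0, 0, 0, 0, 0],
)

```text
clock: 3.6
position: [0.5233, -0.1349, 0.0412]
tcp_rot: [-3.141, 0.019, 0.0]
ft_force: [-1.0, 0.7, 0.1]
finger_gap: 0.0509
```

```bash
python3 go.py 20 -79 41 0
```

```text
jig pos [-21.9 -79.6] z 41.2 jigyaw -0.21 tilt 0.01 F [-1.   0.7  0.1] gap 0.0509 q6 1.26 t 3.6 reach 0.025
tool shift mm [41.9 -0.7  0.2] turn z -0.21
full rotvec deg [-0.    0.01 -0.21] shift if turned first [41.9 -0.6  0.2]
```

Continue gently, feeling for the fence.

Emit:
play_rows(
  series=[-0.2, 1, 0, 0, 0, 0, 0, -0.2, 1, 0, 0, 0, 0, 0, -0.2, 0, 0, 0, 0, 0, 0],
)

```text
clock: 3.9
position: [0.5253, -0.135, 0.0413]
tcp_rot: [3.141, -0.019, -0.001]
ft_force: [-2.0, -0.7, 1.0]
finger_gap: 0.0511
```

Emit:
play_rows(
  series=[-0.2, 1, 0, 0, 0, 0, 0, -0.2, 1, 0, 0, 0, 0, 0, -0.2, 0, 0, 0, 0, 0, 0],
)

```text
clock: 4.2
position: [0.5255, -0.135, 0.0411]
tcp_rot: [-3.141, 0.019, 0.008]
ft_force: [-18.3, -2.3, 12.2]
finger_gap: 0.0513
```

```bash
python3 go.py 20 -79 41 0; python3 -c "
from h import *
c=cam('top');cv2.imwrite('pics/t2.png',cv2.resize(c['img'][225:353,222:464],None,fx=3.3,fy=3.3,interpolation=cv2.INTER_CUBIC))"
```

```text
jig pos [-19.7 -79.6] z 41.1 jigyaw -0.19 tilt 0.3 F [-18.3  -2.3  12.2] gap 0.0513 q6 1.26 t 4.2 reach 0.025
tool shift mm [39.7 -0.8 -0.1] turn z -0.19
full rotvec deg [-0.03  0.3  -0.19] shift if turned first [39.7 -0.6  0.1]
```

View pics/t2.png

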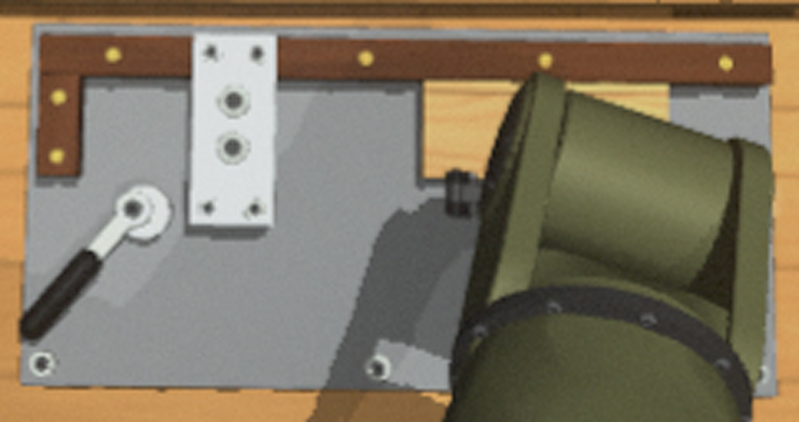

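The blank's long side now lies flush along the fence (blank at 423..670, 82..178 in the crop). I'll back off, lift and turn.

Emit:
play_rows(
  series=[-0.2, -10, 0, 0, 0, 0, 0, -0.2, -20, 0, 0, 0, 0, 0, -0.2, -20, 0, -10, 0, 0, 0, 0.58, 0, 0, -25, 0, 0, 0, 0.58, 0, 0, -30, 0, 0, -7.5, 0.58, 0, 0, 0, 0, 0, -7.5, 0.58, 0, 0, 0, 0, 0, -7.5, 0.58, 0, 0, 0, 0, 0, -7.5],
)

```text
clock: 5.05
position: [0.4775, -0.1344, 0.1067]
tcp_rot: [3.037, 0.803, 0.002]
ft_force: [-0.0, -0.6, -0.7]
finger_gap: 0.0177
```

Emit:
play_rows(
  series=[0.58, 0, 0, 0, 0, 0, -7.5, 0.58, 0, 0, 0, 0, 0, -7.5, 0.58, 0, 0, 0, 0, 0, -7.5, 0.58, 0, 0, 0, 0, 0, -7.5, 0.58, 0, 0, 0, 0, 0, -7.5, 0.58, 0, 0, 0, 0, 0, -7.5, 0.58, 0, 0, 0, 0, 0, -7.5, 0.58, 0, 0, 0, 0, 0, -7.5],
)

```text
clock: 5.85
position: [0.4774, -0.1343, 0.1064]
tcp_rot: [2.229, 2.213, 0.001]
ft_force: [0.1, -0.1, 0.7]
finger_gap: 0.0178
```

```bash
python3 go.py 18 -180 41 90
```

```text
jig pos [-67.8 -79.3] z 106.4 jigyaw 90.1 tilt 0.05 F [ 0.1 -0.1  0.7] gap 0.0178 q6 -0.34 t 5.85 reach 0.025
tool shift mm [-100.8   85.6   65.5] turn z 0.1
full rotvec deg [0.05 0.   0.1 ] shift if turned first [-100.7   85.8   65.4]
```

Emit:
play_rows(
  series=[0.58, -33, 0, 0, 0, 0, 0, 0.58, -33, 14, 0, 0, 0, 0, 0.58, -34, 24, 0, 0, 0, 0, 0.58, 0, 24, 0, 0, 0, 0, 0.58, 0, 24, 20, 0, 0, 0, 0.58, 0, 0, 22, 0, 0, 0, 0.58, 0, 0, 22, 0, 0, 0, 0.58, 0, 0, 0, 0, 0, 0],
)

```text
clock: 6.65
position: [0.5608, -0.2346, 0.0394]
tcp_rot: [-2.232, -2.205, 0.002]
ft_force: [0.3, 0.7, -0.0]
finger_gap: 0.0178
```

```bash
python3 go.py 18 44 42 90;  python3 -c "
from h import *
c=cam('scene');cv2.imwrite('pics/s3.png',cv2.resize(c['img'][170:360,260:560],None,fx=2.5,fy=2.5))"
```

```text
jig pos [  16.5 -178.9] z 39.4 jigyaw 89.8 tilt 0.26 F [ 0.3  0.7 -0. ] gap 0.0178 q6 -0.44 t 6.65 reach 0.025
tool shift mm [223.    0.7  -2.1] turn z -0.2
full rotvec deg [-0.23 -0.12 -0.2 ] shift if turned first [222.9   1.5  -2.6]
```

View pics/s3.png

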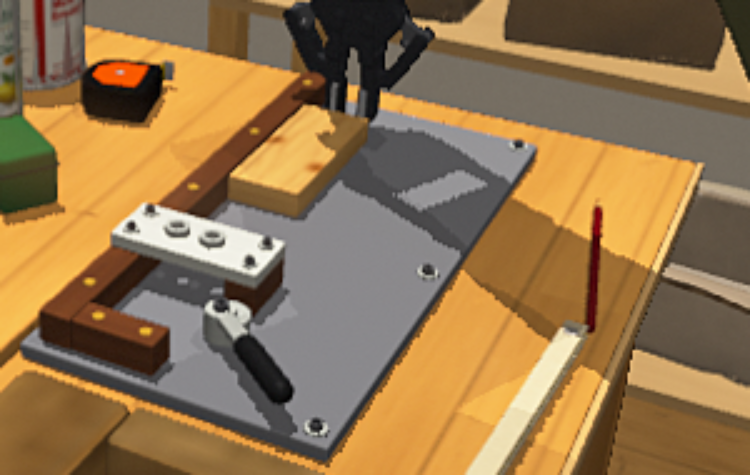

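The blank is flush with the fence and the two fingers stand behind its feed end at (350,100). I'll feed it along.

Emit:
play_rows(
  series=[0.58, 8, 0, -2, 0, 0, 0, 0.58, 8, 0, 0, 0, 0, 0, 0.58, 12, 0, 0, 0, 0, 0, 0.58, 12, 0, 0, 0, 0, 0, 0.58, 12, 0, 0, 0, 0, 0, 0.58, 12, 0, 0, 0, 0, 0, 0.58, 12, 0, 0, 0, 0, 0, 0.58, 10, 0, 0, 0, 0, 0],
)

```text
clock: 7.5
position: [0.5632, -0.1482, 0.0443]
tcp_rot: [-2.234, -2.208, 0.0]
ft_force: [0.1, -1.6, 1.7]
finger_gap: 0.0182
```

```bash
python3 go.py 18 44 42 90;  python3 -c "
from h import *
c=cam('scene');cv2.imwrite('pics/s4.png',cv2.resize(c['img'][170:360,260:560],None,fx=2.5,fy=2.5))"
```

```text
jig pos [ 18.1 -92.5] z 44.3 jigyaw 89.82 tilt 0.0 F [ 0.1 -1.6  1.7] gap 0.0182 q6 -0.31 t 7.5 reach 0.025
tool shift mm [136.5  -0.6   2.3] turn z -0.18
full rotvec deg [-0.   -0.   -0.18] shift if turned first [ 1.365e+02 -1.000e-01  2.300e+00]
```

View pics/s4.png

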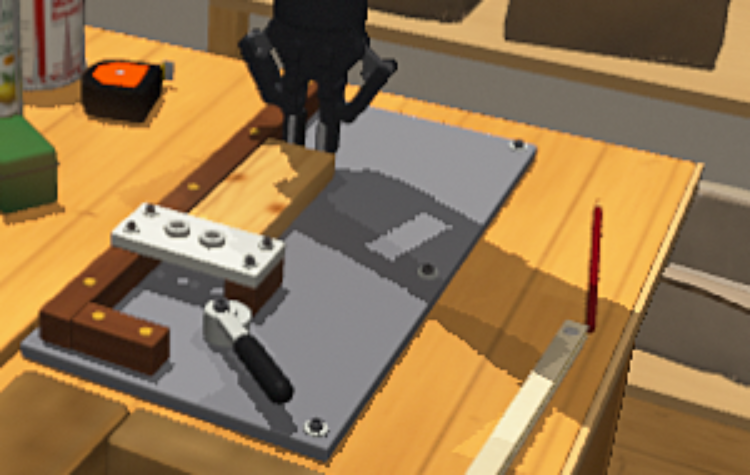

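The blank tracks along the fence and its head is just reaching the bush plate near (190,230). Continue.

Emit:
play_rows(
  series=[0.58, 8, 0, 2, 0, 0, 0, 0.58, 10, 0, 0, 0, 0, 0, 0.58, 10, 0, 0, 0, 0, 0, 0.58, 10, 0, 0, 0, 0, 0, 0.58, 10, 0, 0, 0, 0, 0, 0.58, 10, 0, 0, 0, 0, 0, 0.58, 10, 0, 0, 0, 0, 0, 0.58, 10, 0, 0, 0, 0, 0],
)

```text
clock: 8.35
position: [0.5641, -0.0705, 0.0423]
tcp_rot: [-2.235, -2.208, 0.0]
ft_force: [-0.6, -0.5, -0.8]
finger_gap: 0.0176
```

Emit:
play_rows(
  series=[0.58, 10, 0, 0, 0, 0, 0, 0.58, 10, 0, 0, 0, 0, 0, 0.58, 10, 0, 0, 0, 0, 0, 0.58, 8, 0, 0, 0, 0, 0, 0.58, 6, 0, 0, 0, 0, 0, 0.58, 4, 0, 0, 0, 0, 0, 0.58, 0, 0, 0, 0, 0, 0],
)

```text
clock: 9.05
position: [0.5648, -0.023, 0.0423]
tcp_rot: [2.234, 2.208, 0.0]
ft_force: [-0.5, -0.8, -0.4]
finger_gap: 0.018
```

```bash
python3 go.py 18 44 42 90
```

```text
jig pos [18.6 32.7] z 42.3 jigyaw 89.82 tilt 0.0 F [-0.5 -0.8 -0.4] gap 0.018 q6 -0.09 t 9.05 reach 0.025
tool shift mm [11.3 -0.6  0.3] turn z -0.18
full rotvec deg [ 0.   -0.   -0.18] shift if turned first [11.3 -0.6  0.3]
```

Emit:
play_rows(
  series=[0.58, 3, 0, 0, 0, 0, 0, 0.58, 3, 0, 0, 0, 0, 0, 0.58, 2, 0, 0, 0, 0, 0, 0.58, 1, 0, 0, 0, 0, 0, 0.58, 1, 0, 0, 0, 0, 0, 0.58, 0, 0, 0, 0, 0, 0],
)

```text
clock: 9.65
position: [0.5649, -0.0133, 0.0423]
tcp_rot: [-2.235, -2.208, -0.0]
ft_force: [-0.6, -0.0, 0.4]
finger_gap: 0.0178
```

Emit:
play_rows(
  series=[0.58, 1, 0, 0, 0, 0, 0, 0.58, 1, 0, 0, 0, 0, 0, 0.58, 0, 0, 0, 0, 0, 0],
)

```text
clock: 9.95
position: [0.565, -0.0122, 0.0423]
tcp_rot: [2.234, 2.207, -0.001]
ft_force: [0.8, -7.8, -0.4]
finger_gap: 0.018
```

Emit:
play_rows(
  series=[0.58, 1, 0, 0, 0, 0, 0, 0.58, 0.5, 0, 0, 0, 0, 0, 0.58, 0, 0, 0, 0, 0, 0],
)

```text
clock: 10.25
position: [0.5651, -0.012, 0.0424]
tcp_rot: [2.234, 2.206, -0.003]
ft_force: [1.1, -19.3, -0.8]
finger_gap: 0.0178
```

```bash
python3 go.py 18 44 42 90
```

```text
jig pos [18.8 43.7] z 42.4 jigyaw 89.78 tilt 0.17 F [  1.1 -19.3  -0.8] gap 0.0178 q6 -0.07 t 10.25 reach 0.025
tool shift mm [ 0.3 -0.8  0.4] turn z -0.22
full rotvec deg [ 0.03  0.16 -0.22] shift if turned first [ 0.3 -0.8  0.4]
```

Butted against the stop: the TCP is at y 43.7 where 44 was expected, with 19 N. Now I'll back off, lift and travel to the lever.

Emit:
play_rows(
  series=[0.58, -5, 0, 0, 0, 0, 0, 0.58, -20, 0, 0, 0, 0, 0, 1, -5, 0, -30, 0, 0, 0, 1, 0, 0, -40, 0, 0, 0, 1, 0, 0, -25, 0, 0, 8, 1, 0, 0, 0, 0, 0, 8, 1, 0, 0, 0, 0, 0, 8, 1, 0, 0, 0, 0, 0, 8],
)

```text
clock: 11.05
position: [0.5645, -0.0397, 0.1375]
tcp_rot: [-2.761, -1.498, -0.001]
ft_force: [-0.7, 0.0, -0.8]
finger_gap: 0.0002
```

Emit:
play_rows(
  series=[1, 0, 0, 0, 0, 0, 8, 1, 0, 0, 0, 0, 0, 0],
)

```text
clock: 11.25
position: [0.5645, -0.0398, 0.1373]
tcp_rot: [-2.856, -1.307, -0.0]
ft_force: [0.7, -0.3, -0.6]
finger_gap: 0.0005
```

```bash
python3 go.py -66 245 45 50; python3 -c "
from h import *
c=cam('scene');cv2.imwrite('pics/s5.png',cv2.resize(c['img'][170:360,260:560],None,fx=2.5,fy=2.5))"
```

```text
jig pos [18.5 16. ] z 137.3 jigyaw 49.67 tilt 0.02 F [ 0.7 -0.3 -0.6] gap 0.0005 q6 0.58 t 11.25 reach 0.025
tool shift mm [ 119.9 -212.6   92.3] turn z -0.33
full rotvec deg [-0.02 -0.01 -0.33] shift if turned first [ 121.2 -211.9   92.3]
```

View pics/s5.png

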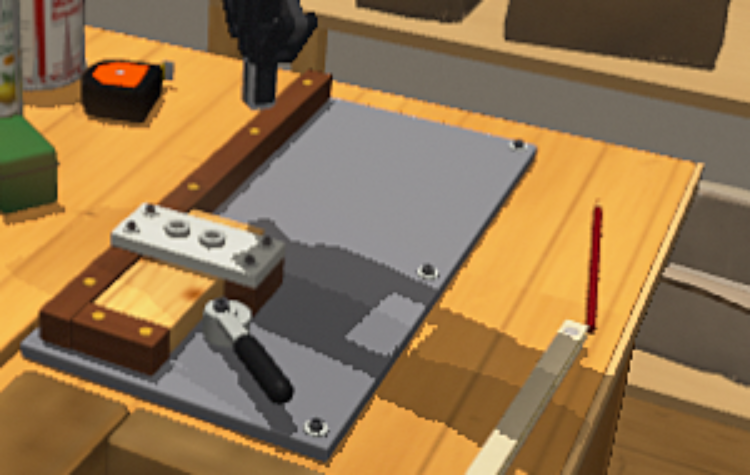

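The blank sits in the corner of fence and stop at (160,290), under the plate. Now to the lever.

Emit:
play_rows(
  series=[1, 20, -35.5, 0, 0, 0, 0, 1, 20, -35.5, 0, 0, 0, 0, 1, 20, -35.5, 0, 0, 0, 0, 1, 20, -35.5, 0, 0, 0, 0, 1, 20, -35.5, 0, 0, 0, 0, 1, 20, -35.5, 0, 0, 0, 0, 1, 0, 0, 20, 0, 0, 0, 1, 0, 0, 20, 0, 0, 0],
)

```text
clock: 12.1
position: [0.4811, 0.1912, 0.0972]
tcp_rot: [2.851, 1.32, 0.002]
ft_force: [-0.5, -0.1, 0.4]
finger_gap: 0.0002
```

Emit:
play_rows(
  series=[1, 0, 0, 20, 0, 0, 0, 1, 0, 0, 16, 0, 0, 0, 1, 0, 0, 12, 0, 0, 0, 1, 0, 0, 4, 0, 0, 0, 1, 0, 0, 0, 0, 0, 0],
)

```text
clock: 12.6
position: [0.4813, 0.1899, 0.0451]
tcp_rot: [-2.854, -1.312, 0.001]
ft_force: [-0.4, 1.1, 0.9]
finger_gap: 0.0001
```

```bash
python3 go.py -66 245 45 50; python3 -c "
from h import *
c=cam('scene');cv2.imwrite('pics/s6.png',cv2.resize(c['img'][170:360,260:560],None,fx=2.5,fy=2.5))"
```

```text
jig pos [-66.7 244.9] z 45.1 jigyaw 49.88 tilt 0.03 F [-0.4  1.1  0.9] gap 0.0001 q6 1.01 t 12.6 reach 0.025
tool shift mm [0.5 0.5 0.1] turn z -0.12
full rotvec deg [-0.02  0.02 -0.12] shift if turned first [0.5 0.5 0.1]
```

View pics/s6.png

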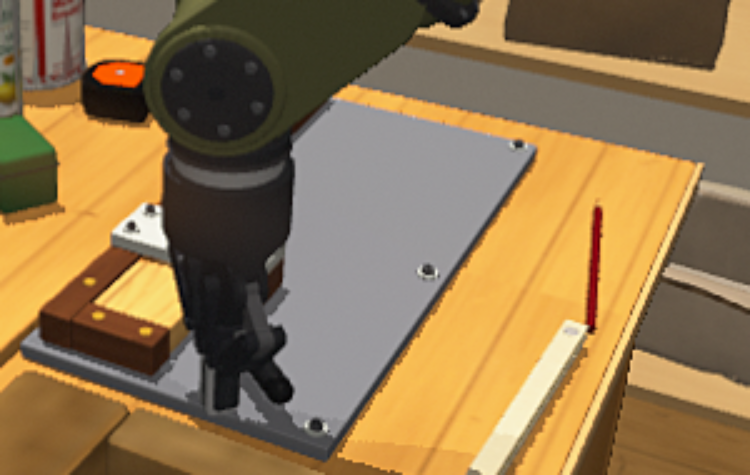

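The shut finger stands on the outer (+y) side of the grip, with the tip at (225,400) below grip height. I'll sweep the lever round along its arc.

Emit:
play_rows(
  series=[1, -8, 0, 0, 0, 0, 0, 1, -7.5, 0, 0, 0, 0, 0, 1, -6.6, -1.4, 0, 0, 0, -5, 1, -6.6, -1.4, 0, 0, 0, -5, 1, -6.6, -1.4, 0, 0, 0, -5, 1, -6.6, -1.4, 0, 0, 0, -5, 1, -6.6, -1.4, 0, 0, 0, -5, 1, -6.6, -1.4, 0, 0, 0, -5],
)

```text
clock: 13.45
position: [0.4452, 0.1472, 0.0459]
tcp_rot: [2.415, 2.009, 0.002]
ft_force: [0.5, 1.2, -0.1]
finger_gap: -0.0
```

Emit:
play_rows(
  series=[1, -6.6, -1.4, 0, 0, 0, -5, 1, -6.6, -1.4, 0, 0, 0, -5, 1, -6.6, -1.4, 0, 0, 0, -5, 1, -6.6, -1.4, 0, 0, 0, -5, 1, -6.6, -1.4, 0, 0, 0, -5, 1, -6.6, -1.4, 0, 0, 0, -5, 1, -6.6, -1.4, 0, 0, 0, -5, 1, -6.6, -1.4, 0, 0, 0, -5],
)

```text
clock: 14.25
position: [0.4402, 0.0944, 0.0457]
tcp_rot: [1.582, 2.714, 0.001]
ft_force: [-0.6, 0.5, 1.8]
finger_gap: -0.0003
```

```bash
cat >> go.py <<'E'
# lever angle if the finger face (11 mm ahead, tool -x) touches the 17 mm grip
p=R.T@(o["position"][:2]-J)*1000-[-31,170]; r=np.hypot(*p); s=np.sqrt(r*r-19.5**2)
print("lever rad", (np.arctan2(p[1],p[0])%(2*np.pi))+np.arctan2(19.5,s)-np.radians(140),"r",s)
E
python3 go.py; python3 -c "
from h import *
c=cam('scene');cv2.imwrite('pics/s7.png',cv2.resize(c['img'][170:360,260:560],None,fx=2.5,fy=2.5))"
```

```text
jig pos [-106.9  149.1] z 45.7 jigyaw 120.0 tilt 0.03 F [-0.6  0.5  1.8] gap -0.0003 q6 -0.39 t 14.25 reach 0.025
lever rad 1.2173971909968397 r 76.31080635565051
```

View pics/s7.png

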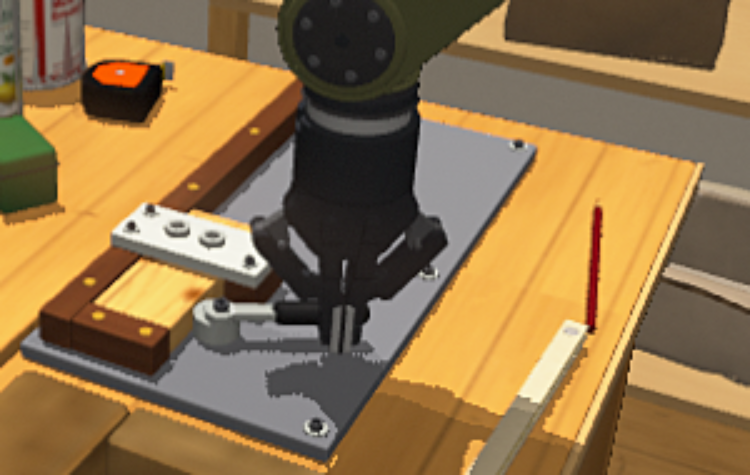

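The lever follows the finger and lies at about (270,310), around 1.22 rad. I'll go on slowly.

Emit:
play_rows(
  series=[1, -4, -0.9, 0, 0, 0, -3, 1, -4, -0.9, 0, 0, 0, -3, 1, -4, -0.9, 0, 0, 0, -3, 1, -4, -0.9, 0, 0, 0, -3, 1, -2.6, -0.6, 0, 0, 0, -2, 1, 0, 0, 0, 0, 0, 0],
)

```text
clock: 14.9
position: [0.4473, 0.0771, 0.0455]
tcp_rot: [-1.247, -2.883, 0.0]
ft_force: [-1.5, 0.9, 0.9]
finger_gap: -0.0003
```

```bash
python3 go.py
```

```text
jig pos [-99.7 131.8] z 45.5 jigyaw 133.72 tilt 0.02 F [-1.5  0.9  0.9] gap -0.0003 q6 -0.66 t 14.9 reach 0.025
lever rad 1.4562771023234786 r 76.198791708085
```

Emit:
play_rows(
  series=[1, -2.6, -0.6, 0, 0, 0, -2, 1, -2.6, -0.6, 0, 0, 0, -2, 1, -2.6, -0.6, 0, 0, 0, -2, 1, 0, 0, 0, 0, 0, 0],
)

```text
clock: 15.3
position: [0.4511, 0.0705, 0.0452]
tcp_rot: [-1.094, -2.943, 0.001]
ft_force: [-5.6, 1.3, 2.8]
finger_gap: 0.0001
```

```bash
python3 go.py
```

```text
jig pos [-95.8 125.2] z 45.2 jigyaw 139.72 tilt 0.1 F [-5.6  1.3  2.8] gap 0.0001 q6 -0.78 t 15.3 reach 0.025
lever rad 1.5525110773363173 r 76.34248600849227
```

Emit:
play_rows(
  series=[1, -2.6, -0.6, 0, 0, 0, -2, 1, -2.6, -0.6, 0, 0, 0, -2, 1, -1.3, -0.3, 0, 0, 0, -1, 1, 0, 0, 0, 0, 0, 0],
)

```text
clock: 15.7
position: [0.4549, 0.0653, 0.0451]
tcp_rot: [-0.965, -2.987, 0.001]
ft_force: [-7.2, 2.8, 3.7]
finger_gap: -0.0
```

```bash
python3 go.py
```

```text
jig pos [-92.  120.1] z 45.1 jigyaw 144.69 tilt 0.15 F [-7.2  2.8  3.7] gap -0.0 q6 -0.88 t 15.7 reach 0.025
lever rad 1.633384575738165 r 76.40253978127994
```

The cam is tight at about 1.63 rad. Back away, lift and check.

Emit:
play_rows(
  series=[1, 5, 0, 0, 0, 0, 0, 1, 15, 0, 0, 0, 0, 0, 1, 15, 0, 0, 0, 0, 0, 1, 0, 0, -40, 0, 0, 0, 1, 0, 0, -40, 0, 0, 0, 1, 20, -10, -40, 0, 0, 0, 1, 30, -10, -40, 0, 0, 0, 1, 30, -10, 0, 0, 0, 0],
)

```text
clock: 16.5
position: [0.3455, 0.1087, 0.2082]
tcp_rot: [0.962, 2.984, 0.006]
ft_force: [0.8, 0.4, -0.5]
finger_gap: 0.0001
```

Emit:
play_rows(
  series=[1, 25, 0, 0, 0, 0, 0, 1, 25, 0, 0, 0, 0, 0, 1, 0, 0, 0, 0, 0, 0],
)

```text
clock: 16.8
position: [0.3028, 0.1382, 0.2044]
tcp_rot: [0.96, 2.991, 0.001]
ft_force: [1.4, -0.8, -0.0]
finger_gap: -0.0
```

```bash
python3 go.py; python3 -c "
from h import *
c=cam('top');cv2.imwrite('pics/t8.png',cv2.resize(c['img'][135:353,180:464],None,fx=2.75,fy=2.75,interpolation=cv2.INTER_CUBIC))
c=cam('scene');cv2.imwrite('pics/s8.png',cv2.resize(c['img'][170:360,260:560],None,fx=2.5,fy=2.5))"
```

```text
jig pos [-244.7  191.6] z 204.4 jigyaw 144.91 tilt 0.04 F [ 1.4 -0.8 -0. ] gap -0.0 q6 -0.63 t 16.8 reach 0.025
lever rad 0.6882154652481303 r 213.91235303450426
```

View pics/t8.png

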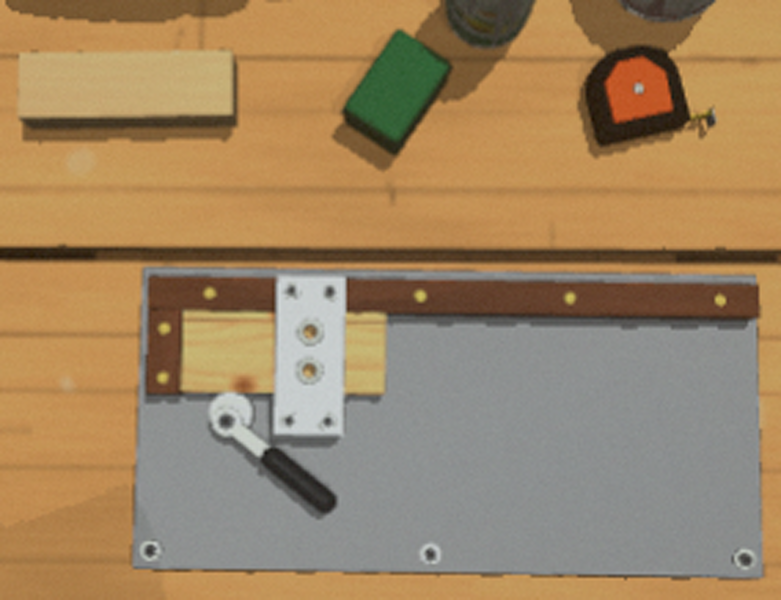

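View pics/s8.png

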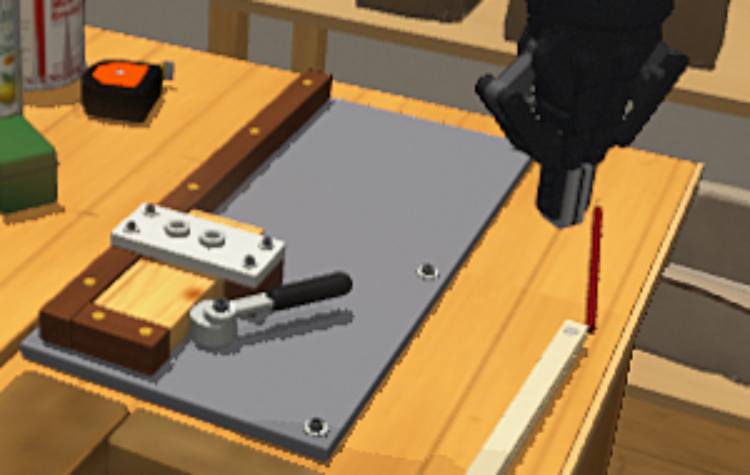

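The blank is flush to the stop (crop x 181) and the fence (crop y 311). The lever points from (228,421) to (325,505), about 229°, which is about 1.56 to 1.63 rad. The tape measure, bit box and offcut haven't moved. Handing in.

```bash
python3 -c "
from h import *
robot.hand_in()"
```

```text
the job is handed in; nothing more can be done
```

The jig is loaded and handed in at about 17 s on the clock. I pushed the blank sideways to the fence with two fingers, then along the fence under the bush plate to the end stop. After that I swept the cam lever round its arc with the shut fingers.

- **Butted against the stop:** the fingers stopped at jig y 43.7 mm where 44 was expected, and the force rose to 19 N. The last pictures show the blank flush against both the stop and the fence.
- **Cam tight:** the lever angle came out at about 1.63 rad from the finger position and roughly 1.56 rad from the top picture. The two differ by about 0.07 rad, but both are past the 1.5 rad tight point. Pushing force at the end was about 8 N.
- **Left alone:** the tape measure, bit box and offcut look unmoved, judged by eye. The arm was clear of everything at hand-in.

No check failed. I did not re-measure the blank's final position numerically.

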